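Half-aperture reading on the lamp test rig

ROBOT

A 6-joint arm with a two-finger parallel gripper is mounted at the origin on a cart in front of the work surface, level with it; the furniture and walls round the work are solid. World frame = base frame: x ahead of the robot, y to its left, z up, the work surface at z = 0. Lengths are in m, angles in rad, forces in N, time in s.
With the tool pointing down it reaches from about 0.35 to 0.775 m from the base axis. Payload 7.3 kg.
Tool frame: the origin (TCP) lies at the very end of the fingers, on their centre line; the grasp point (between the pads) lies 19 mm behind it; z points along the fingers, y is the line along which they close (so a half turn about z gives the same grasp; the last joint's range is limited). The gripper opens to 92 mm and grips with 3 to 60 N. Pads are 19 mm wide; open, the fingers measure 130 mm over their backs; the gripper's body (75 mm by 190 mm) begins 47 mm behind the grasp point.
Start: joints at [-1.341, 0.342, 1.524, -0, 1.275, -0.146], TCP at [0.193, -0.488, 0.227] pointing down, gripper open.
Joint ranges: [-2.53, 2.53], [-0.77, 2.02], [0.04, 2.7], [-1, 4.14], [0.28, 2.66], [-3.11, 3.11]. Speed limits (rad/s): [2.57, 2.57, 3.14, 3.14, 3.14, 3.14].

INTERFACE

Orientations are given as [roll, pitch, yaw] about the fixed x, y, z axes, in that order (R = Rz(yaw) Ry(pitch) Rx(roll)).
In Python, from cell import robot gives the robot as it stands.
- The arm moves only by the tool apply_moves, never from a script. Its argument "rows" is a list of rows, each an object with "xyz": the shift along the tool's x, y, z in mm, a list of three; "turn": the turn about the tool's z in rad. A call has 1 to 10 rows; each row shifts and turns the commanded pose from where the row before left it, along the tool's axes as they then stand; what a row does not reach is not made up. A row lasts 1/8 s, in which the tool goes at most 62.5 mm and 10.7 degrees, less where a joint would pass 70% of its speed; a pose out of reach is approached as far as the arm can. A call with a gripper value outside its range is refused whole. "gripper" is the opening, from 0 (shut) to 1 (fully open), set as the call begins (left out, the last holds). The fingers move at their own pace and stop on an object; "newtons" is the grip in N (left out, the last holds). Time passes only in rows, so rows that do not move let the fingers close. It gives the time, the measured TCP pose, the force and the opening at its end, in the units of the state.
- robot.observe(): the state, without advancing time (a new reading comes with each control period).
- robot.read_camera(name): name is "scene" or "top"; returns a dict with "frame" (480x640x3 uint8, blue, green, red), "mtx" (3x3 intrinsics, pixels), "distortion" ([k1, k2, p1, p2, k3] as OpenCV has them; the pictures are not rectified), "R" (3x3) and "t" (3): a world point X has camera coordinates R X + t. Camera axes: x right, y down, z forward; pixel columns grow to the right and rows downward; lengths in m; the calibration is good to about 2 mm. A picture is of the moment at which its call begins. There is no depth.
- robot.hand_in(): hands the job in, once; it reports no verdict.
The state is a dict: "time": time; "qpos": joint angles; "qvel": joint speeds; "joint_efforts": joint torques, N m; "tool_pos": TCP position; "tool_rot": TCP orientation; "contact_force": force on the tool from outside, world axes, zero at the start; "torque": the same for the moment, N m; "opening": finger opening in m.
Only numpy, scipy, OpenCV 4.12 (cv2) and the standard library are available. Lean on these libraries where they do the work, as an engineer would, in place of code of your own. Each camera call takes 0.05 s, during which the arm holds its last target. There are 200 camera calls.

TASK

Set up the half-aperture reading on the lamp test rig. With the shutter still closed, flip the toggle switch on the lamp house over to on (leaning to the back); then draw the spring-return shutter forward by its knob to half its travel, the thick middle mark, and finish the program while still holding it steady there, because it springs shut if let go. Never let the shutter come fully open, which overloads the light sensor, and do not shift the bottles, the cup or anything else on the bench.

Things in the scene. Friction and masses are not known exactly. Their poses are not given: they have to be found in the camera images.
- lamp_rig: Lamp test rig, fixed to the worktop; base plate 130 x 340 x 12 mm. Along its y: grey lamp house (left, +y), upright dark shutter housing (middle), light sensor and readout (right). Origin: on the worktop under the closed knob; x to the rig's back (away from the robot, turned by up to 0.35 rad), y left, z up. Below, 'rig (x, y, z)' is in mm in this frame. Plate: x -75..55, y -182..158.
- lamp_house_top (a point): Middle of the lamp house's flat top, at rig (0, 78, 114). The house is 90 mm (x) by 84 mm (y), with fins beyond it to y 144; the toggle stands on it.
- half_mark (a point): The thick half-travel mark on the shutter housing's flat top, at rig (-20, 0, 122). Housing: x -66..34, y -15..15. A slot for the knob's stem runs along x between thin marks at x 0 (closed) and x -40 (fully open); short fine ones at -10 and -30. In front a spring barrel (18 mm diameter, z 70) reaches x -94.
- sensor (a point): Middle of the round light sensor's face, at rig (0, -77, 70); disc 58 mm in diameter, highest point at z 99. The readout right of it is up to 63 mm high.
- shutter_knob (a point): Point on the axis of the shutter's upright round pull knob: black, knurled, 17 mm in diameter, from 3 to 34 mm above the housing top (rig z 125 to 156). This point: rig (minus the travel, 0, 146). The knob moves with the shutter and does not turn.
- shutter (a joint): Travel of the shutter in m: 0 closed, 0.020 half, 0.040 fully open (hard stop). It grows as the knob is drawn along rig -x (forward). The return spring pulls it shut with 2 N at 0, 6 N at half travel, 10 N fully open; friction about 0.3 N; it returns to 0 if let go.
- toggle (a joint): Angle of the lamp's toggle in rad: 0 off (leaning 0.35 rad to the front, rig -x), 0.70 on (leaning 0.35 rad to the back, rig +x). It turns about rig y through its pivot at rig (-10, 78, 118). Snap action: it stays in either end position, resists with about 0.06 N m up to the middle (0.35), then snaps over by itself.
- toggle_tip (a point): End of the toggle's steel bat, 34 mm from the pivot (bat 6 mm thick below, 8 mm towards the tip): rig (-22, 78, 150) when off, (2, 78, 150) when on.
- microscope: Binocular microscope, fixed, 338 x 262 x 443 mm; origin on the worktop under its middle. It stands left of the rig and is as tall as the arm's wrist: to come from the robot's left, pass in front of it, with the tool less than 0.36 m ahead of the base.
- dropper_0: Amber dropper bottle with black cap, 31 mm in diameter, 88 mm tall, behind the rig's lamp house; origin under its middle. Bystander: leave it.
- dropper_1: Amber dropper bottle with white cap, 33 mm in diameter, 92 mm tall, behind the rig; origin under its middle. Bystander: leave it.
- specimen_cup_0: Specimen cup with screw lid, 62 mm in diameter, 73 mm tall, behind the rig; origin under its middle. Bystander: leave it.

How it is judged:
By the outcome, as a careful person would: the job done as asked, in the order asked, and still so for the second after the job is handed in, while the arm keeps its last pose, push and grip.
It also fails if it takes over 40 s, if anything falls off the work surface, if the arm or the gripper's body presses on something with over 40 N, if the wrist force passes 120 N, or if a joint passes its speed limit or range.

## Working session

There is one attempt and no reset: what is moved stays moved. The work goes in short steps, Python scripts to look and compute and a tool call to move; the robot and the scene stay as the last step left them, time stands still between calls to the robot, and variables do not carry over. Pictures are saved under pics/ and viewed, on a budget of 10 in all, crops included, one or two more only if the job needs it, and the job is handed in when it is done.

Besides the shell and the picture viewer there is one more tool, called after ">>>" as name([rows], argument=value, ...), one row to a line, values as JSON. apply_moves: Moves the arm, as the interface text tells. Its arguments: {"type":"object","properties":{"rows":{"type":"array"},"gripper":{"type":"number"},"newtons":{"type":"number"}},"required":["rows"]}

```bash
mkdir -p pics; python3 - <<'E'
from cell import robot
import cv2,numpy as np
s=robot.observe(); print(s)
for n in("scene","top"):
    c=robot.read_camera(n); cv2.imwrite(f"pics/{n}0.png",c["frame"])
    np.savez(f"{n}.npz",**{k:np.array(c[k]) for k in("mtx","distortion","R","t")})
    print(n,c["mtx"],c["distortion"],c["R"],c["t"],-np.array(c["R"]).T@np.array(c["t"]))
E
```

```text
{'time': 0.0, 'qpos': array([-1.34100878e+00,  3.42703094e-01,  1.52503583e+00,  2.98552510e-05,
        1.27543172e+00, -1.45969340e-01]), 'qvel': array([-4.39073333e-04, -7.92866229e-04, -5.71841760e-05,  1.32423571e-03,
       -5.35336718e-04, -4.06489661e-05]), 'joint_efforts': array([-1.98570298e-03, -4.31247675e+01, -2.44218439e+01,  7.17400247e-02,
        5.59888990e-02, -8.35908418e-05]), 'tool_pos': array([ 0.19260903, -0.48793457,  0.22604861]), 'tool_rot': array([-3.14003560e+00, -2.57765358e-04,  3.75747976e-01]), 'contact_force': array([-0.62203738,  0.09963948, -0.46382174]), 'torque': array([ 0.02675024, -0.00552049,  0.04151033]), 'opening': 0.09174832407643947}
scene [[584.52095833   0.         321.59684079]
 [  0.         584.52095833 250.52755986]
 [  0.           0.           1.        ]] [0.00819328 0.         0.         0.         0.        ] [[-0.87150477 -0.49026811 -0.01079868]
 [-0.29910978  0.54889243 -0.78054496]
 [ 0.38860361 -0.67701867 -0.62500636]] [0.36573002 0.41124925 0.6401723 ] [0.19297086 0.38698277 0.72505968]
top [[449.17890169   0.         312.4073574 ]
 [  0.         449.17890169 236.03655275]
 [  0.           0.           1.        ]] [-0.07615394  0.          0.          0.          0.        ] [[ 0.00976437 -0.99904661  0.04255036]
 [-0.99153194 -0.01518398 -0.12897232]
 [ 0.12949544 -0.04093071 -0.99073488]] [-0.2922525   0.60355175  0.8716617 ] [ 0.48841828 -0.24713182  0.95386257]
```

View pics/scene0.png

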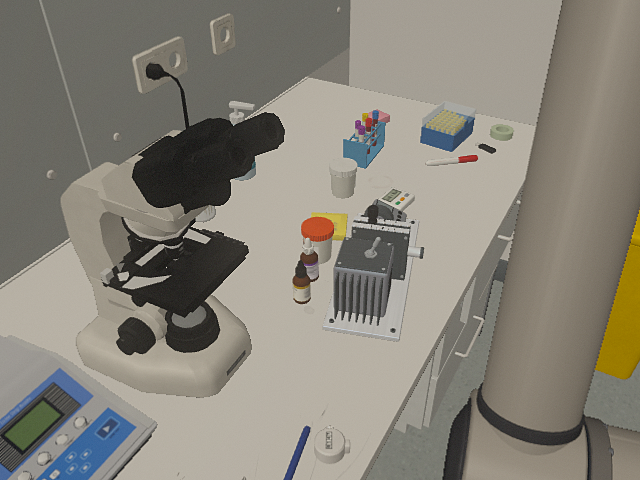

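View pics/top0.png

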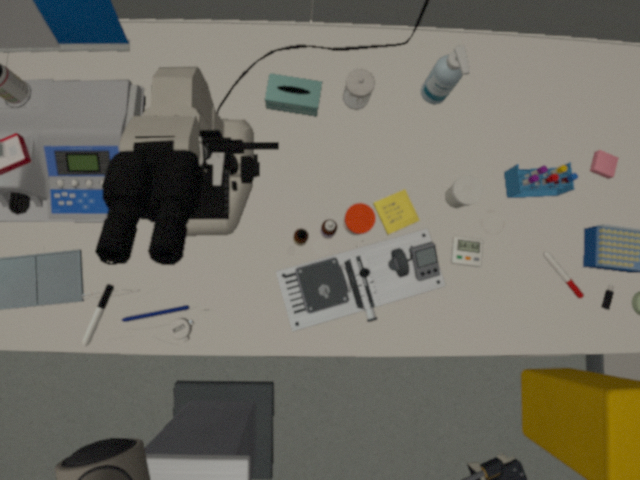

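The top view shows the rig around (360,280): lamp house at (322,285), knob near (364,272). In the scene view the toggle is near (375,245). I'll enlarge both for precise points.

```bash
python3 - <<'E'
import cv2,numpy as np
a=cv2.imread("pics/top0.png")[225:335,265:455]; b=cv2.imread("pics/scene0.png")[180:345,310:440]
cv2.imwrite("pics/t1.png",cv2.resize(a,None,fx=4,fy=4,interpolation=cv2.INTER_CUBIC))
cv2.imwrite("pics/s1.png",cv2.resize(b,None,fx=3.5,fy=3.5,interpolation=cv2.INTER_CUBIC))
E
```

```text
(no output)
```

View pics/t1.png

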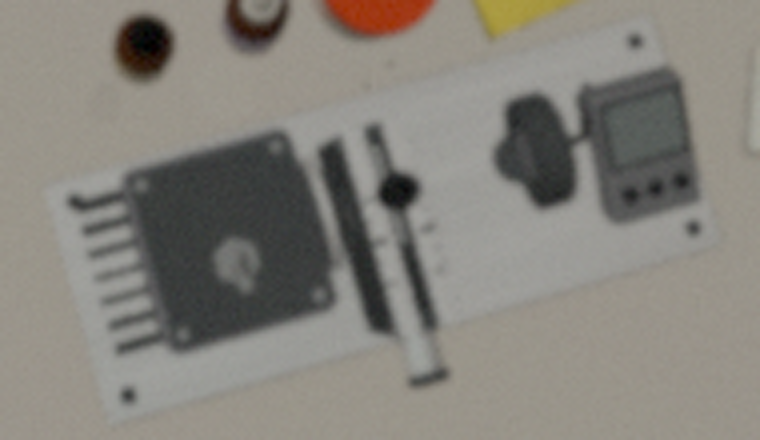

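View pics/s1.png

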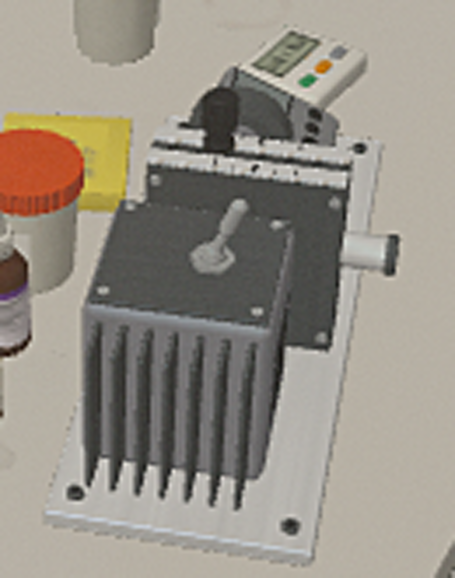

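```bash
cat > h.py <<'E'
import cv2,numpy as np
cal={n:dict(np.load(f"{n}.npz")) for n in("top","scene")}
def proj(n,P):
    c=cal[n]; return cv2.projectPoints(np.asarray(P,float).reshape(-1,3),cv2.Rodrigues(c["R"])[0],c["t"],c["mtx"],c["distortion"])[0].reshape(-1,2)
def rig2w(p,P):
    c,s=np.cos(p[2]),np.sin(p[2]); P=np.asarray(P,float).reshape(-1,3)/1000
    return np.c_[p[0]+c*P[:,0]-s*P[:,1],p[1]+s*P[:,0]+c*P[:,1],P[:,2]]
E
python3 - <<'E'
from h import *
from scipy.optimize import least_squares
T=[(47,190,55,158,12),(650,15,55,-182,12),(720,242,-75,-182,12),(110,422,-75,158,12),(125,172,45,120,114),(285,130,45,36,114),(335,298,-45,36,114),(178,350,-45,120,114),(398,187,0,0,156)]
S=[(47,515,55,158,12),(310,562,-75,158,12),(385,142,-75,-182,12),(85,305,45,120,114),(278,328,-45,120,114),(295,232,-45,36,114),(118,200,45,36,114),(222,92,0,0,156),(238,205,-22,78,150)]
T=np.array(T,float);S=np.array(S,float)
ut=(T[:,:2]+.5)/4-.5+[265,225]; us=(S[:,:2]+.5)/3.5-.5+[310,180]
def r(p,sel="ts"):
    o=[]
    if "t" in sel:o.append(proj("top",rig2w(p,T[:,2:]))-ut)
    if "s" in sel:o.append(proj("scene",rig2w(p,S[:,2:]))-us)
    return np.vstack(o).ravel()
for sel in("t","s","ts"):
    f=least_squares(r,[.45,-.3,.2],args=(sel,),loss="soft_l1"); print(sel,f.x)
p=f.x; np.save("rig.npy",p); print(r(p).reshape(-1,2).round(1).tolist())
for n,P in dict(tip=(-22,78,150),tip_on=(2,78,150),knob=(0,0,146),half=(-20,0,146)).items(): print(n,rig2w(p,P).round(4))
E
```

```text
t [ 0.53016717 -0.37515037  0.28989779]
s [ 0.52715627 -0.37473197  0.28749201]
ts [ 0.52848982 -0.37513186  0.29029616]
[[-1.6, -0.8], [0.2, -0.6], [1.0, 0.8], [-0.4, 1.8], [-2.3, 0.5], [0.7, -1.3], [1.8, 3.0], [-2.2, 2.8], [1.1, 1.1], [-1.2, -0.4], [1.0, -1.7], [-0.9, -0.3], [-1.5, -0.3], [-1.2, 0.8], [0.6, -3.6], [-0.9, -1.0], [-0.5, 1.1], [0.8, 0.4]]
tip [[ 0.4851 -0.3067  0.15  ]]
tip_on [[ 0.5081 -0.2998  0.15  ]]
knob [[ 0.5285 -0.3751  0.146 ]]
half [[ 0.5093 -0.3809  0.146 ]]
```

>>> apply_moves([
  {"xyz": [0, 0, 0], "turn": 0.086},
  {"xyz": [36, -10, 0], "turn": 0},
  {"xyz": [36, -10, 0], "turn": 0},
  {"xyz": [36, -10, 0], "turn": 0},
  {"xyz": [36, -10, 0], "turn": 0},
  {"xyz": [36, -10, 0], "turn": 0},
  {"xyz": [36, -10, 0], "turn": 0},
  {"xyz": [36, -10, 0], "turn": 0},
  {"xyz": [36, -10, 0], "turn": 0},
  {"xyz": [16, -10, 0], "turn": 0},
], gripper=0, newtons=10)

```text
time: 1.35
tool_pos: [0.4594, -0.3141, 0.2262]
tool_rot: [-3.141, 0.0, 0.291]
contact_force: [0.3, 0.5, 0.4]
opening: 0.0009
```

```bash
cat >> h.py <<'E'
def rep(n=None,box=None,k=4,out=None):
    from cell import robot
    p=np.load("rig.npy"); s=robot.observe(); d=s["tool_pos"]; c,q=np.cos(p[2]),np.sin(p[2])
    R=np.array([[c,q,0],[-q,c,0],[0,0,1]])
    print("t",s["time"],"rig",(R@(d-[p[0],p[1],0])*1000).round(1),"rpy-yaw",(s["tool_rot"]-[0,0,p[2]]).round(4),"F rig",(R@s["contact_force"]).round(2),"open",s["opening"])
    if n:
        f=robot.read_camera(n)["frame"]
        x0,y0,x1,y1=box; cv2.imwrite(out,cv2.resize(f[y0:y1,x0:x1],None,fx=k,fy=k,interpolation=cv2.INTER_CUBIC))
E
python3 -c "
from h import *
rep('scene',(320,180,450,300),5,'pics/s2.png')"
```

```text
t 1.35 rig [-48.8  78.3 226.2] rpy-yaw [-3.1409e+00  4.0000e-04  1.1000e-03] F rig [0.43 0.43 0.41] open 0.0009091350624470403
```

View pics/s2.png

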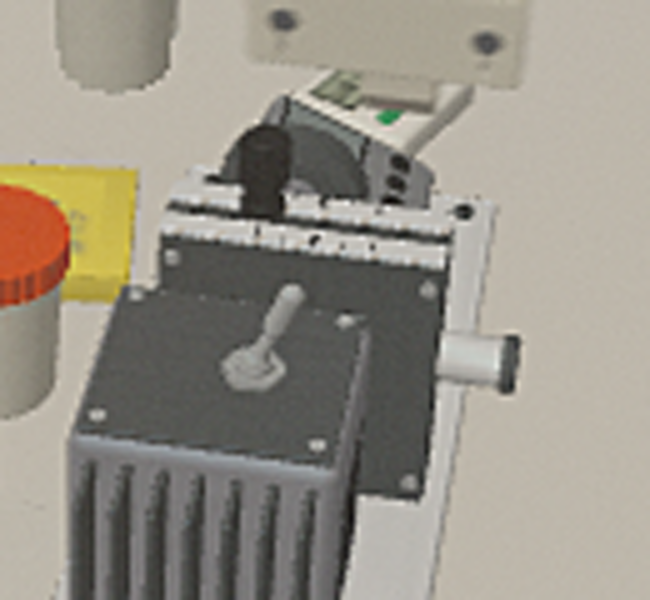

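The toggle tip is at (290,293) in the crop, unobstructed, and the gripper is above it. Next I lower in front of it.

>>> apply_moves([
  {"xyz": [-3, 0, 20], "turn": 0},
  {"xyz": [0, 0, 25], "turn": 0},
  {"xyz": [0, 0, 25], "turn": 0},
  {"xyz": [0, 0, 16], "turn": 0},
  {"xyz": [0, 0, 0], "turn": 0},
])

```text
time: 2.02
tool_pos: [0.454, -0.316, 0.1396]
tool_rot: [-3.139, 0.002, 0.289]
contact_force: [-0.1, -0.1, 0.1]
opening: 0.0005
```

```bash
python3 -c "
from h import *
rep('scene',(320,180,450,300),5,'pics/s3.png')"
```

```text
t 2.025 rig [-54.5  78.  139.6] rpy-yaw [-3.139e+00  1.900e-03 -1.300e-03] F rig [-0.14 -0.05  0.12] open 0.000538493684298848
```

View pics/s3.png

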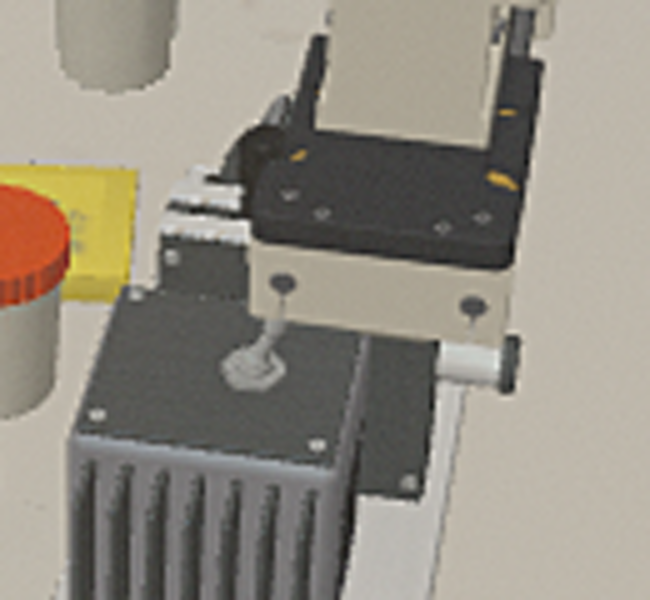

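The gripper body hides the bat's tip. There is no contact force, so the fingers are in front of it. I'll push in +x while watching the force.

>>> apply_moves([
  {"xyz": [6, 0, 0], "turn": 0},
  {"xyz": [6, 0, 0], "turn": 0},
  {"xyz": [6, 0, 0], "turn": 0},
  {"xyz": [4, 0, 0], "turn": 0},
  {"xyz": [4, 0, 0], "turn": 0},
  {"xyz": [0, 0, 0], "turn": 0},
])

```text
time: 2.82
tool_pos: [0.4807, -0.3084, 0.1407]
tool_rot: [-3.141, -0.0, 0.29]
contact_force: [-1.5, 0.3, 1.4]
opening: 0.0007
```

>>> apply_moves([
  {"xyz": [2, 0, 0], "turn": 0},
  {"xyz": [2, 0, 0], "turn": 0},
  {"xyz": [0, 0, 0], "turn": 0},
])

```text
time: 3.2
tool_pos: [0.4845, -0.3077, 0.1407]
tool_rot: [3.141, -0.0, 0.29]
contact_force: [0.3, -1.0, 0.6]
opening: 0.0006
```

>>> apply_moves([
  {"xyz": [2, 0, 0], "turn": 0},
  {"xyz": [2, 0, 0], "turn": 0},
  {"xyz": [0, 0, 0], "turn": 0},
])

```text
time: 3.58
tool_pos: [0.4882, -0.3064, 0.1407]
tool_rot: [3.141, -0.0, 0.29]
contact_force: [-0.3, -0.4, 0.3]
opening: 0.0005
```

The force rose to 2 N and then vanished at about the expected snap position. I'll back off, lift and look.

>>> apply_moves([
  {"xyz": [2, 0, 0], "turn": 0},
  {"xyz": [-8, 0, 0], "turn": 0},
  {"xyz": [-8, 0, -10], "turn": 0},
  {"xyz": [-8, 0, -25], "turn": 0},
  {"xyz": [0, 0, -30], "turn": 0},
  {"xyz": [0, 0, -15], "turn": 0},
  {"xyz": [0, 0, 0], "turn": 0},
], gripper=0.5)

```text
time: 4.45
tool_pos: [0.4671, -0.3131, 0.2218]
tool_rot: [3.139, -0.001, 0.29]
contact_force: [-0.5, -0.2, 0.0]
opening: 0.0458
```

```bash
python3 -c "
from h import *
rep('scene',(320,180,450,300),5,'pics/s4.png')"
```

```text
t 4.45 rig [-41.1  77.  221.8] rpy-yaw [ 3.1394e+00 -1.3000e-03 -7.0000e-04] F rig [-0.58 -0.05  0.03] open 0.04578000966499932
```

View pics/s4.png

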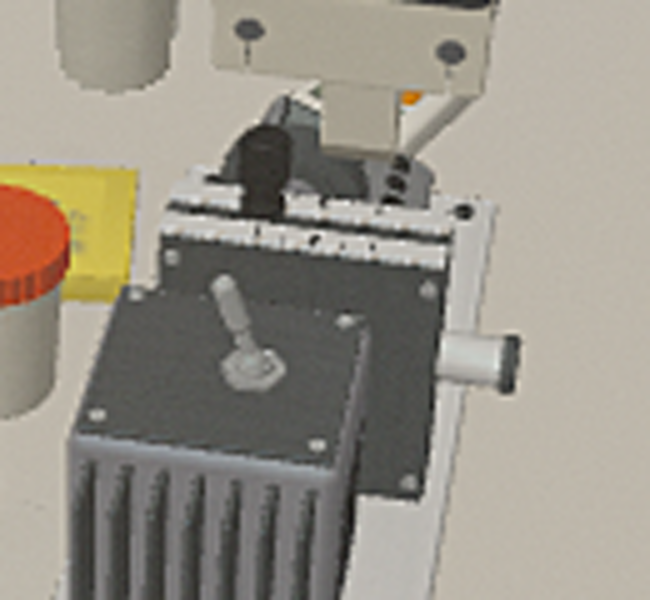

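The toggle is now on: its tip is at (222,285) in the crop, leaning back. Next I move over the knob and descend.

>>> apply_moves([
  {"xyz": [10, 20, 0], "turn": 0},
  {"xyz": [10, 20, 0], "turn": 0},
  {"xyz": [11, 20, 0], "turn": 0},
  {"xyz": [10, 17, 0], "turn": 0},
  {"xyz": [0, 0, 25], "turn": 0},
  {"xyz": [0, 0, 25], "turn": 0},
  {"xyz": [0, 0, 25], "turn": 0},
  {"xyz": [0, 0, 18], "turn": 0},
  {"xyz": [0, 0, 0], "turn": 0},
])

```text
time: 5.62
tool_pos: [0.5269, -0.3736, 0.1246]
tool_rot: [-3.136, 0.003, 0.29]
contact_force: [0.5, -1.0, -0.2]
opening: 0.0458
```

```bash
python3 -c "
from h import *
rep('scene',(320,180,450,300),5,'pics/s5.png')"
```

```text
t 5.625 rig [ -1.    2.  124.6] rpy-yaw [-3.1365e+00  3.2000e-03 -4.0000e-04] F rig [ 0.22 -1.06 -0.24] open 0.04579582617132115
```

View pics/s5.png

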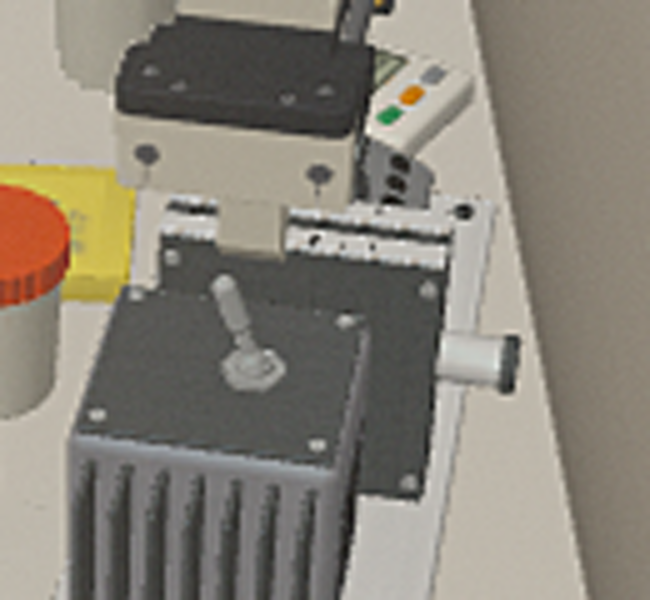

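The fingers straddle the knob; the left finger is at (252,230) and clears the housing. I'll close lightly and check for side load.

>>> apply_moves([
  {"xyz": [0, 0, 0], "turn": 0},
  {"xyz": [0, 0, 0], "turn": 0},
  {"xyz": [0, 0, 0], "turn": 0},
  {"xyz": [0, 0, 0], "turn": 0},
  {"xyz": [0, 0, 0], "turn": 0},
], gripper=0.15, newtons=5)

```text
time: 6.3
tool_pos: [0.5285, -0.3752, 0.1282]
tool_rot: [3.14, -0.001, 0.29]
contact_force: [1.1, -2.2, 1.2]
opening: 0.0156
```

```bash
python3 -c "
from h import *
rep()"
```

```text
t 6.3 rig [-0.000e+00 -1.000e-01  1.282e+02] rpy-yaw [ 3.1402e+00 -5.0000e-04 -6.0000e-04] F rig [ 0.46 -2.45  1.2 ] open 0.015562925428589482
```

>>> apply_moves([
  {"xyz": [0, 0.5, 0], "turn": 0},
  {"xyz": [0, 0, 0], "turn": 0},
  {"xyz": [0, 0, 0], "turn": 0},
  {"xyz": [0, 0, 0], "turn": 0},
], gripper=0, newtons=30)

```text
time: 6.8
tool_pos: [0.5285, -0.3753, 0.1282]
tool_rot: [3.141, -0.0, 0.29]
contact_force: [-0.6, 0.1, 5.3]
opening: 0.0157
```

```bash
python3 -c "
from h import *
rep()"
```

```text
t 6.8 rig [-0.000e+00 -1.000e-01  1.282e+02] rpy-yaw [ 3.1411e+00 -3.0000e-04 -5.0000e-04] F rig [-0.49  0.28  5.35] open 0.015749668383606127
```

>>> apply_moves([
  {"xyz": [-2, 0, 0], "turn": 0},
  {"xyz": [-2, 0, 0], "turn": 0},
  {"xyz": [-2, 0, 0], "turn": 0},
  {"xyz": [-2, 0, 0], "turn": 0},
  {"xyz": [-2, 0, 0], "turn": 0},
  {"xyz": [0, 0, 0], "turn": 0},
  {"xyz": [0, 0, 0], "turn": 0},
])

```text
time: 7.68
tool_pos: [0.5195, -0.378, 0.1282]
tool_rot: [3.141, -0.001, 0.29]
contact_force: [3.9, 0.4, 5.8]
opening: 0.0159
```

```bash
python3 -c "
from h import *
rep()"
```

```text
t 7.675 rig [-9.400e+00 -1.000e-01  1.282e+02] rpy-yaw [ 3.1408e+00 -1.5000e-03 -4.0000e-04] F rig [ 3.84 -0.68  5.76] open 0.015857102529550273
```

>>> apply_moves([
  {"xyz": [-2, 0, 0], "turn": 0},
  {"xyz": [-2, 0, 0], "turn": 0},
  {"xyz": [-2, 0, 0], "turn": 0},
  {"xyz": [-2, 0, 0], "turn": 0},
  {"xyz": [-2, 0, 0], "turn": 0},
  {"xyz": [-1, 0, 0], "turn": 0},
  {"xyz": [0, 0, 0], "turn": 0},
  {"xyz": [0, 0, 0], "turn": 0},
  {"xyz": [0, 0, 0], "turn": 0},
])

```text
time: 8.8
tool_pos: [0.5094, -0.381, 0.1282]
tool_rot: [3.141, -0.002, 0.29]
contact_force: [6.1, 1.5, 5.8]
opening: 0.0155
```

```bash
python3 - <<'E'
from h import *
rep('scene',(320,180,450,300),5,'pics/s6.png')
from cell import robot
f=robot.read_camera('top')['frame'][225:335,265:455]
cv2.imwrite('pics/t6.png',cv2.resize(f,None,fx=4,fy=4,interpolation=cv2.INTER_CUBIC))
p=np.load('rig.npy')
for n,o,k in(('scene',(320,180),5),('top',(265,225),4)):
    print(n,((proj(n,rig2w(p,[(-20,0,156),(-10,0,122),(-20,0,122),(-20,-13,122),(-20,13,122)]))-o+.5)*k-.5).round(0).tolist())
rep()
E
```

```text
t 8.8 rig [-2.000e+01 -1.000e-01  1.282e+02] rpy-yaw [ 3.1406e+00 -2.3000e-03 -3.0000e-04] F rig [ 6.33 -0.28  5.83] open 0.015505811723686211
scene [[323.0, 144.0], [289.0, 221.0], [317.0, 225.0], [323.0, 203.0], [312.0, 246.0]]
top [[415.0, 235.0], [397.0, 216.0], [403.0, 237.0], [430.0, 229.0], [377.0, 244.0]]
t 8.9 rig [-2.000e+01 -1.000e-01  1.282e+02] rpy-yaw [ 3.1405e+00 -2.3000e-03 -3.0000e-04] F rig [5.21 0.73 4.99] open 0.015841424875278096
```

View pics/s6.png

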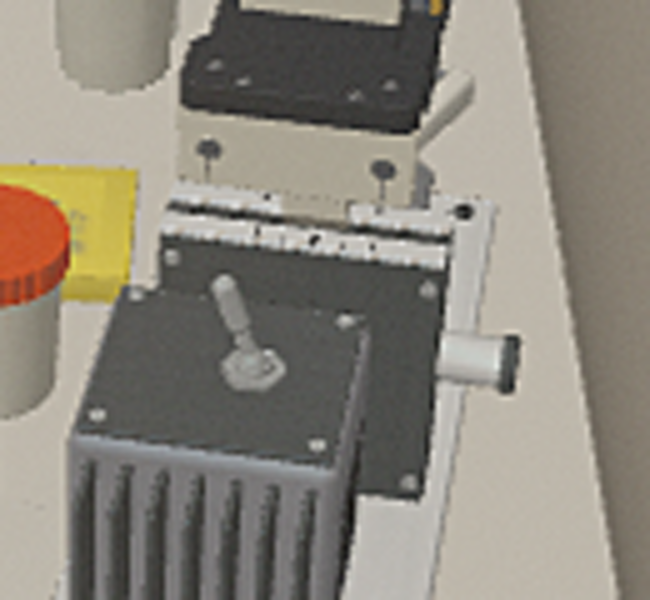

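View pics/t6.png

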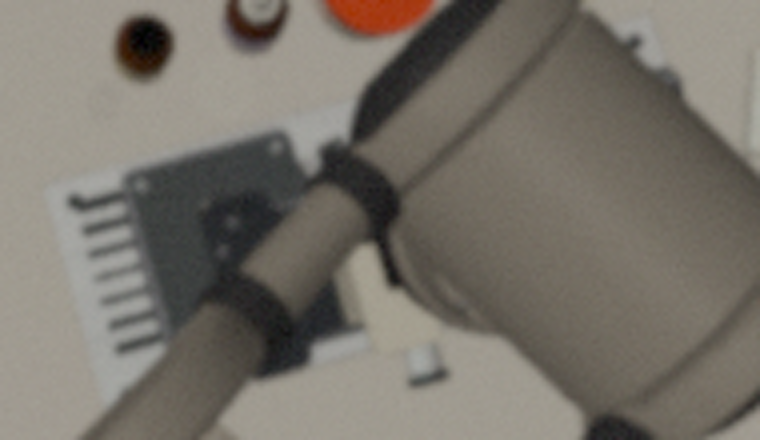

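Displacement is 20.0 mm. In the scene crop the finger, centred at about (317,210), lines up with the thick mark at (315,240). In the top view the arm hides the knob, but the bottles and cup haven't moved. One hold check for slip, then I hand in.

>>> apply_moves([
  {"xyz": [0, 0, 0], "turn": 0},
  {"xyz": [0, 0, 0], "turn": 0},
  {"xyz": [0, 0, 0], "turn": 0},
  {"xyz": [0, 0, 0], "turn": 0},
  {"xyz": [0, 0, 0], "turn": 0},
  {"xyz": [0, 0, 0], "turn": 0},
  {"xyz": [0, 0, 0], "turn": 0},
  {"xyz": [0, 0, 0], "turn": 0},
])

```text
time: 9.9
tool_pos: [0.5094, -0.381, 0.1282]
tool_rot: [3.141, -0.002, 0.29]
contact_force: [5.1, 2.3, 4.5]
opening: 0.0157
```

```bash
python3 -c "
from h import *
rep()
from cell import robot
print(robot.hand_in())"
```

```text
t 9.9 rig [-2.000e+01 -1.000e-01  1.282e+02] rpy-yaw [ 3.1406e+00 -2.3000e-03 -3.0000e-04] F rig [5.52 0.75 4.52] open 0.01565717528331285
the job is handed in; nothing more can be done
None
```

I flipped the toggle to on while the shutter was closed, then drew the shutter to half travel. I handed the job in at 9.9 s with the gripper still holding the knob there.

- **Toggle:** a picture after the push shows it leaning to the back.
- **Shutter travel:** the tool moved 20.0 mm from the closed position and never went further. It stayed there for one more second before hand-in. The spring force along the travel read 5.2–6.3 N, against the 6 N expected at half travel. In the scene picture the finger lines up with the thick mark.
- **Bystanders:** the bottles and cup show no shift in the pictures.

**Readings that don't fit:**
- The gripper opening reads about 15.7 mm on the 17 mm knob.
- There is a steady vertical force of about 5 N from the grip.
- The arm hid the knob in the last top view, so the final travel rests on tool position, spring force and the scene picture.

I viewed 10 pictures, the full budget.

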